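Bring the pick caddy to the front of the fruit stand

ROBOT

A 6-joint arm with a two-finger parallel gripper is mounted at the origin on the work surface. World frame = base frame: x ahead of the robot, y to its left, z up, the work surface at z = 0. Lengths are in m, angles in rad, forces in N, time in s.
With the tool pointing down it reaches from about 0.4 to 0.925 m from the base axis. Payload 3.4 kg.
Tool frame: the origin (TCP) lies at the very end of the fingers, on their centre line; the grasp point (between the pads) lies 19 mm behind it; z points along the fingers, x is the direction in which the jaws open and shut, and the axes are right-handed (so a half turn about z gives the same grasp; the last joint's range is limited). The gripper opens to 85 mm and grips with 20 to 120 N. Pads are 22 mm wide; open, the fingers measure 114 mm over their backs; the gripper's body (76 mm by 85 mm) begins 54 mm behind the grasp point. The pads swing forward as they close: fully open they stand 13 mm farther back than shut.
Start: joints at [-1.359, 0.307, 1.506, -0, 1.328, -0.073], TCP at [0.162, -0.552, 0.199] pointing down, gripper open.
Joint ranges: [-3.12, 3.12], [-1.05, 2.28], [0.14, 2.33], [-1.42, 4.57], [0.1, 2.73], [-2.68, 2.68]. Speed limits (rad/s): [2.57, 2.57, 3.14, 3.14, 3.14, 3.14].

INTERFACE

Orientations are given as a rotation vector (axis times angle).
In Python, from bench import robot gives the robot as it stands.
- The arm moves only by the tool servo_tool, never from a script. Its argument "series" is a list of rows, each an object with "claw": the gripper's target within -1 to 1 (shut at 1, half-way at 0, fully open at -1); "travel": the shift along the tool's x, y, z in mm, a list of three; "twist": the turn about the tool's z in degrees. A call has exactly 5 rows; each row shifts and turns the commanded pose from where the row before left it, along the tool's axes as they then stand; what a row does not reach is not made up. A row lasts 1/10 s, in which the tool goes at most 50 mm and 8.59 degrees, less where a joint would pass 70% of its speed; a pose out of reach is approached as far as the arm can. A call with a gripper value outside its range is refused whole. The fingers move at their own pace and stop on an object; "squeeze" is the grip in N (left out, the last holds). Time passes only in rows, so rows that do not move let the fingers close, or fill a call up. It gives the time, the measured TCP pose, the force and the opening at its end, in the units of the state.
- robot.read_state(): the state, without advancing time (a new reading comes with each control period).
- robot.grab_frame(name): name is "scene" or "top"; returns a dict with "img" (480x640x3 uint8, red, green, blue), "intrinsics" (3x3 intrinsics, pixels), "dist_coeffs" ([k1, k2, p1, p2, k3] as OpenCV has them; the pictures are not rectified), "camera_from_world" (4x4, takes a point from world to camera coordinates). Camera axes: x right, y down, z forward; pixel columns grow to the right and rows downward; lengths in m; the calibration is good to about 2 mm. A picture is of the moment at which its call begins. There is no depth.
- robot.sign_off(): hands the job in, once; it reports no verdict.
The state is a dict: "clock": time; "joint_positions": joint angles; "joint_vel": joint speeds; "joint_efforts": joint torques, N m; "ee_pos": TCP position; "ee_rot": TCP orientation; "ft_force": force on the tool from outside, world axes, zero at the start; "moment": the same for the moment, N m; "opening": finger opening in m.
Only numpy, scipy, OpenCV 4.12 (cv2) and the standard library are available. Lean on these libraries where they do the work, as an engineer would, in place of code of your own. Each camera call takes 0.05 s, during which the arm holds its last target.

TASK

Turn the revolving fruit stand gently, by pushing its rim or the pegs on its rim with the fingertips, until the square box of wooden picks is at the front, lined up with the pointed tongue that sticks out from under the platter. Do not touch the box or the fruit cups on the stand, which must ride round standing where they are, and leave the things on the table alone. Finish with the stand still.

Things in the scene. Friction and masses are not known exactly. Their poses are not given: they have to be found in the camera images.
- foot: fixed dark wooden foot of the revolving stand, a 250 mm disc 12 mm thick on the table; origin on the stand's turning axis at table height (z = 0). Its own -x axis points to the stand's front, along a flat pointed wooden tongue (36 mm wide, 12 mm thick, lying on the table) that sticks out from under the platter and ends in a point 238 mm from the axis: it marks the front. The foot's direction differs from run to run, roughly towards the robot
- platter (a joint): angle of the round wooden platter (320 mm across, 20 mm thick, top face 40 mm above the table) about its upright axis through the foot's origin: rad, growing anticlockwise seen from above, 0 at the start whatever the direction. It turns freely both ways for more than a full turn with a light drag (about 1 N at the rim) and stops soon after the push stops. A low steel hub (44 mm across, 12 mm high) is at its middle
- peg0 (a point): top centre of one of six equal upright dark wooden pegs on the platter's rim, turning with it: pegs are round, 18 mm thick, stand 36 mm above the platter (top 76 mm above the table), 148 mm from the turning axis and 60 degrees apart; this is any one of them. Pushing a peg sideways turns the platter
- caddy: open square wooden box, 56 x 56 mm and 46 mm high, with five short wooden picks in it that reach 61 mm above its underside; loose, stands on the platter with its centre 75 mm from the turning axis, a side of it facing outwards; origin at the centre of its underside
- cup1: one of three equal round clear lidded fruit cups, 68 mm across the lid, 48 mm high, loose on the platter, centre 75 mm from the turning axis; cups and caddy stand a quarter turn apart in any order; origin at the centre of its underside
- cup2: one of three equal round clear lidded fruit cups, 68 mm across the lid, 48 mm high, loose on the platter, centre 75 mm from the turning axis; cups and caddy stand a quarter turn apart in any order; origin at the centre of its underside
- cup3: one of three equal round clear lidded fruit cups, 68 mm across the lid, 48 mm high, loose on the platter, centre 75 mm from the turning axis; cups and caddy stand a quarter turn apart in any order; origin at the centre of its underside
- spare_cup: the same kind of cup (68 mm across, 48 mm high) standing on the table to the robot's left of the stand; bystander; origin at the centre of its underside
- spoon: serving spoon 200 mm long lying on the table to the robot's right of the stand; bystander; origin about its middle, x along its length
- lids: stack of lids, 72 mm across and 36 mm high, standing on the table to the robot's left of the stand; bystander; origin at the centre of its underside
Mind the look-alikes: they are no part of the job. Leave any purple look-alike of the cup3 alone.

How it is judged:
At the end, for the whole second after the job is handed in: The caddy's centre is at the front of the stand, within 12 mm sideways of the line from the turning axis through the tip of the tongue; the platter is still, and caddy and cups stand upright on it, 60 to 90 mm from its axis (y of caddy in the frame of foot between -0.012 and 0.012 m and x of caddy in the frame of foot below -0.05 m and velocity of joint platter between -0.05 and 0.05 rad/s and height (world z) of each of caddy, cup1, cup2, cup3 below 0.046 m and angle between each of caddy, cup1, cup2, cup3's own z axis and vertical below 0.1 rad and horizontal distance between caddy and foot between 0.06 and 0.09 m and horizontal distance between cup1 and foot between 0.06 and 0.09 m and horizontal distance between cup2 and foot between 0.06 and 0.09 m and horizontal distance between cup3 and foot between 0.06 and 0.09 m); the robot touches nothing.
It fails at once if a cup or the caddy on the stand is touched (more than 1 N) (contact force between any of the fingers, the arm and caddy above 1 N or contact force between any of the fingers, the arm and cup1 above 1 N or contact force between any of the fingers, the arm and cup2 above 1 N or contact force between any of the fingers, the arm and cup3 above 1 N).
It fails at once if a cup or the caddy is lifted off, tipped or shifted on the platter (height (world z) of any of caddy, cup1, cup2, cup3 above 0.052 m or angle between any of caddy, cup1, cup2, cup3's own z axis and vertical above 0.25 rad or horizontal distance between any of caddy, cup1, cup2, cup3 and foot above 0.095 m or horizontal distance between any of caddy, cup1, cup2, cup3 and foot below 0.055 m).
It fails at once if the stand is spun fast (more than 3 rad/s) (velocity of joint platter above 3 rad/s or velocity of joint platter below -3 rad/s).
It fails at once if a bystander (spare cup, spoon, lids) is moved more than 20 mm (distance of any of spare_cup, spoon, lids from where it was at the start of the episode above 0.02 m).
It also fails if it takes over 72 s, if anything falls off the work surface, if the arm or the gripper's body presses on something with over 40 N, if the wrist force passes 120 N, or if a joint passes its speed limit or range.

## Working session

There is one attempt and no reset: what is moved stays moved. The work goes in short steps, Python scripts to look and compute and a tool call to move; the robot and the scene stay as the last step left them, time stands still between calls to the robot, and variables do not carry over. Pictures are saved under pics/ and viewed, and the job is handed in when it is done.

Besides the shell and the picture viewer there is one more tool, called after "Call:" as name(argument=value, ...) on one line, values as JSON. servo_tool: Moves the arm, as the interface text tells. Its arguments: {"type":"object","properties":{"series":{"type":"array","items":{"type":"object","properties":{"claw":{"type":"number"},"travel":{"type":"array","items":{"type":"number"}},"twist":{"type":"number"}}}},"squeeze":{"type":"number"}},"required":["series"]}

```bash
mkdir -p pics; cat > h.py <<'E'
import numpy as np, cv2
from bench import robot
def grab(n,tag):
    f=robot.grab_frame(n); cv2.imwrite(f'pics/{tag}.png',f['img'][:,:,::-1]); np.savez(f'pics/{tag}.npz',**{k:np.array(v) for k,v in f.items()}); return f
def load(tag):
    return dict(np.load(f'pics/{tag}.npz'))
def px2w(f,px,z):
    px=np.array(px,float).reshape(-1,1,2)
    n=cv2.undistortPoints(px,np.array(f['intrinsics'],float),np.array(f['dist_coeffs'],float))[:,0]
    T=np.array(f['camera_from_world']);R=T[:3,:3];t=T[:3,3]
    c=-R.T@t; d=np.c_[n,np.ones(len(n))]@R
    s=(z-c[2])/d[:,2]
    return c+d*s[:,None]
def w2px(f,p):
    T=np.array(f['camera_from_world'])
    return cv2.projectPoints(np.array(p,float).reshape(-1,1,3),cv2.Rodrigues(T[:3,:3])[0],T[:3,3],np.array(f['intrinsics'],float),np.array(f['dist_coeffs'],float))[0][:,0]
E
python3 - <<'E'
from h import *
grab('top','t0');grab('scene','s0');s=robot.read_state();print(s)
for n in('t0','s0'):
    f=load(n);T=f['camera_from_world'];print(-T[:3,:3].T@T[:3,3])
E
```

```text
{'clock': 0.1, 'joint_positions': array([-1.35949574e+00,  3.07523984e-01,  1.50756919e+00,  2.46519191e-05,
        1.32838975e+00, -7.35166681e-02]), 'joint_vel': array([ 0.0001723 , -0.00089861, -0.00338863, -0.00150161,  0.00178994,
       -0.00048758]), 'joint_efforts': array([ 2.27784317e-04, -4.58528852e+01, -2.52607942e+01, -1.01507617e-04,
        5.63179856e-03,  2.23022155e-06]), 'ee_pos': array([ 0.1613946 , -0.55115815,  0.19774846]), 'ee_rot': array([-2.51322390e+00,  1.88292145e+00,  2.21353440e-03]), 'ft_force': array([-0.10783442, -0.16418546, -0.17212808]), 'moment': array([ 0.00026396,  0.02132135, -0.00810279]), 'opening': 0.08560797180153983}
[ 0.31747631 -0.00877604  1.12174297]
[ 1.10250712 -0.86592507  1.03952931]
```

View pics/t0.png

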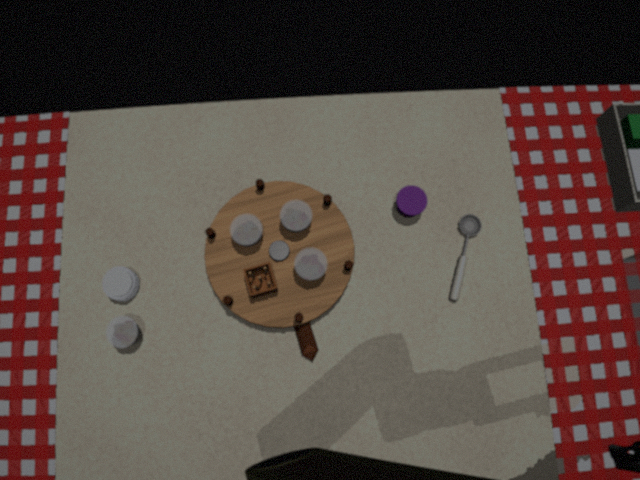

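View pics/s0.png

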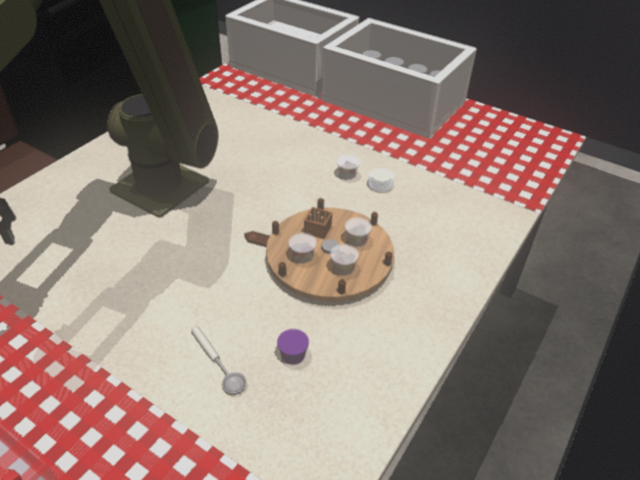

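The top picture (image up is away from the robot) shows the hub at (279,251) and the caddy at (261,282). The tongue points to (312,358), and the pegs are at (260,185), (327,200), (348,267), (298,318), (228,301) and (211,233). The purple look-alike at (411,201) and the things on the table stay alone.

```bash
python3 - <<'E'
from h import *
im=cv2.imread('pics/t0.png')
c=im[170:370,195:365]; cv2.imwrite('pics/c0.png',cv2.resize(cv2.convertScaleAbs(c,alpha=1.5),None,fx=3,fy=3,interpolation=cv2.INTER_CUBIC)[:600])
f=load('t0')
hsv=cv2.cvtColor(im,cv2.COLOR_BGR2HSV)
# dark wood mask
for px in [(261,282),(298,318),(308,345),(280,200),(200,150),(300,340)]: print(px,hsv[px[1],px[0]])
E
```

```text
(261, 282) [ 12 146  49]
(298, 318) [  8 128  50]
(308, 345) [  8 165  62]
(280, 200) [ 16 117 116]
(200, 150) [ 23  33 124]
(300, 340) [ 12 168  38]
```

View pics/c0.png

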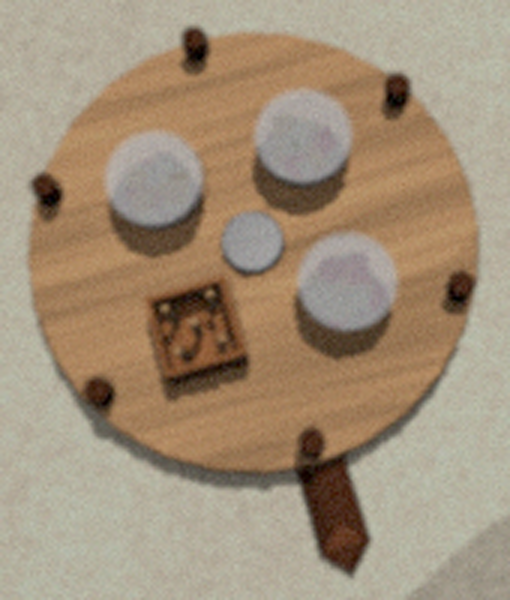

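The crop shows the only square box with picks, at crop (197,335). The tongue tip is at crop (350,575), and the peg nearest it is at (313,441). Next I measure these.

```bash
python3 - <<'E'
from h import *
f=load('t0')
o=lambda a:np.array(a,float)/3+[195,170]-[1/3,1/3]
hub=px2w(f,o([(252,241)]),.052)[0]; print('hub',hub)
pegs=px2w(f,o([(195,38),(398,87),(461,284),(313,439),(99,388),(45,183)]),.076)
# circle fit
A=np.c_[2*pegs[:,:2],np.ones(6)];s=np.linalg.lstsq(A,(pegs[:,:2]**2).sum(1),rcond=None)[0];print('pegfit',s[:2],np.sqrt(s[2]+s[0]**2+s[1]**2))
im=f['img'][:,:,::-1].copy();hsv=cv2.cvtColor(im,cv2.COLOR_BGR2HSV)
m=cv2.inRange(hsv,(8,85,75),(22,200,255));m[:, :195]=0;m[:,365:]=0;m[:170]=0;m[370:]=0
cs=max(cv2.findContours(m,0,cv2.CHAIN_APPROX_NONE)[0],key=cv2.contourArea);h=cv2.convexHull(cs)
w=px2w(f,h[:,0],.04)[:,:2];c,r=cv2.minEnclosingCircle((w*1000).astype(np.float32));print('platter',c,r)
A=np.c_[2*w,np.ones(len(w))];q=np.linalg.lstsq(A,(w**2).sum(1),rcond=None)[0];print('fit',q[:2],np.sqrt(q[2]+q[0]**2+q[1]**2))
c=s[:2]
for n,p in (('hub c',hub[:2]),('pegfit',s[:2]),('plat',q[:2])):
    tip=px2w(f,o([(350,576)]),.012)[0];d=tip[:2]-p;print(n,'tip',tip,np.hypot(*d),np.degrees(np.arctan2(d[1],d[0])))
    cad=px2w(f,o([(150,300),(220,281),(245,353),(165,375)]),.040+.046)[:,:2];e=cad.mean(0)-p;print('cad',np.hypot(*e),np.degrees(np.arctan2(e[1],e[0])))
d=pegs[:,:2]-c;print('pegs',np.round(pegs,3),np.hypot(*d.T),np.degrees(np.arctan2(d[:,1],d[:,0])))
cups=px2w(f,o([(154,179),(303,136),(347,282)]),.088)[:,:2]-c;print('cups',np.hypot(*cups.T),np.degrees(np.arctan2(cups[:,1],cups[:,0])))
print('cad sides',np.linalg.norm(np.diff(np.r_[cad,cad[:1]],axis=0),axis=1))
E
```

```text
hub [0.56515332 0.0308199  0.052     ]
pegfit [0.56522119 0.03050401] 0.1465206991740113
platter (564.612548828125, 31.03284454345703) 158.79965209960938
fit [0.56449465 0.03085304] 0.15803223579673029
hub c tip [ 0.33313392 -0.02345717  0.012     ] 0.23828344609966837 -166.83337790776477
cad 0.07555449608831852 148.40182186454862
pegfit tip [ 0.33313392 -0.02345717  0.012     ] 0.23827779675802216 -166.91105716120833
cad 0.07577817846911834 148.22527478512984
plat tip [ 0.33313392 -0.02345717  0.012     ] 0.23764971054613054 -166.78942594350627
cad 0.07497678448693822 148.15966070780064
pegs [[ 0.708  0.063  0.076]
 [ 0.664 -0.077  0.076]
 [ 0.521 -0.11   0.076]
 [ 0.423 -0.004  0.076]
 [ 0.465  0.137  0.076]
 [ 0.609  0.17   0.076]] [0.14685985 0.14580044 0.14708259 0.14649263 0.14617546 0.14670945] [  12.7665885   -47.56994474 -107.40353212 -166.47526574  133.22689005
   72.58838591]
cups [0.07441613 0.07442054 0.07489   ] [  58.55001339  -31.99609019 -122.59280018]
cad sides [0.04848274 0.05173961 0.05487288 0.05174897]
```

The measurements agree with the given sizes:

| Quantity | Measured | Given |
|---|---|---|
| Tongue tip from axis | 238 mm | 238 mm |
| Peg circle radius | 146.5 mm | 148 mm |
| Caddy from axis | 75.5 mm | 75 mm |

The cups stand a quarter turn from the caddy. The stand needs about +45° (anticlockwise). I'll push the peg at −107° in +x with shut fingers, coming from the right side.

```bash
cat >> h.py <<'E'
from scipy.spatial.transform import Rotation as Ro
C=np.array([.5651,.0307])
def polar(a,r=.150): return C+r*np.array([np.cos(np.radians(a)),np.sin(np.radians(a))])
def delta(t):
    s=robot.read_state();R=Ro.from_rotvec(s['ee_rot']).as_matrix();return R.T@(np.array(t)-s['ee_pos'])*1000
E
python3 - <<'E'
from h import *
s=robot.read_state();R=Ro.from_rotvec(s['ee_rot']).as_matrix();print(R.round(3))
t=polar(-126,.152);print(t,delta([*t,.198]))
E
```

```text
[[ 0.281 -0.96  -0.   ]
 [-0.96  -0.281  0.002]
 [-0.002 -0.    -1.   ]]
[ 0.47575664 -0.09227058] [-352.07261772 -430.63440911    0.48161751]
```

Call:
servo_tool(series=[{"claw": 1, "travel": [-23, -28, 0], "twist": 0}, {"claw": 1, "travel": [-23, -28, 0], "twist": 0}, {"claw": 1, "travel": [-23, -28, 0], "twist": 0}, {"claw": 1, "travel": [-23, -28, 0], "twist": 0}, {"claw": 1, "travel": [-23, -28, 0], "twist": 0}])

```text
clock: 0.6
ee_pos: [0.264, -0.4006, 0.1982]
ee_rot: [-2.513, 1.884, 0.001]
ft_force: [-0.1, -0.3, 0.2]
opening: 0.0121
```

Call:
servo_tool(series=[{"claw": 1, "travel": [-23, -28, 0], "twist": 0}, {"claw": 1, "travel": [-23, -28, 0], "twist": 0}, {"claw": 1, "travel": [-23, -28, 0], "twist": 0}, {"claw": 1, "travel": [-23, -28, 0], "twist": 0}, {"claw": 1, "travel": [-23, -28, 0], "twist": 0}])

```text
clock: 1.1
ee_pos: [0.366, -0.2509, 0.1984]
ee_rot: [-2.514, 1.884, 0.001]
ft_force: [-0.2, 0.2, 0.5]
opening: 0.0001
```

Call:
servo_tool(series=[{"claw": 1, "travel": [-23, -28, 0], "twist": 0}, {"claw": 1, "travel": [-23, -28, 0], "twist": 0}, {"claw": 1, "travel": [-23, -28, 0], "twist": 0}, {"claw": 1, "travel": [-23, -28, 0], "twist": 0}, {"claw": 1, "travel": [0, 0, 0], "twist": 0}])

```text
clock: 1.6
ee_pos: [0.4491, -0.1294, 0.1984]
ee_rot: [-2.517, 1.877, 0.001]
ft_force: [0.2, 0.3, -0.5]
opening: -0.0002
```

```bash
python3 - <<'E'
from h import *
grab('top','t1');grab('scene','s1')
t=polar(-126,.152);s=robot.read_state();print(s['clock'],s['ee_pos'],s['ee_rot'],s['opening'],delta([*t,.056]))
E
```

```text
1.7 [ 0.44708274 -0.13199748  0.19820761] [ 2.51597664e+00 -1.87999938e+00 -1.47583464e-03] 0.0002954777697693765 [-29.93302796 -38.92918014 142.16875889]
```

View pics/t1.png

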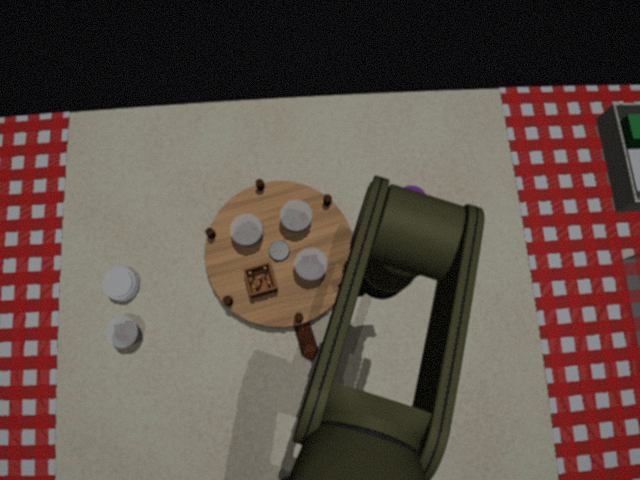

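View pics/s1.png

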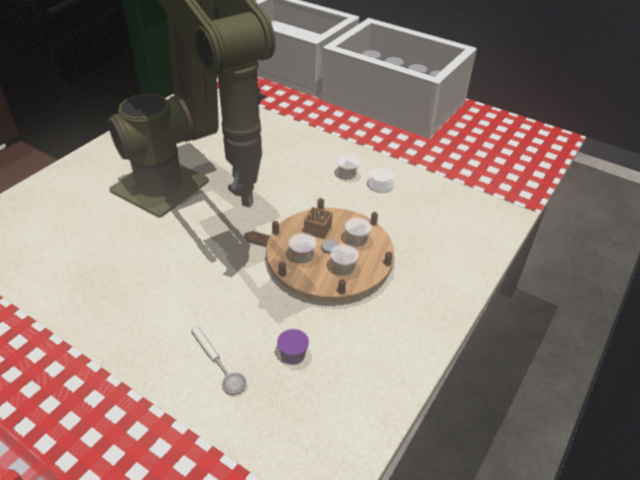

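The scene picture shows the shut fingers, tips at about (248,203), short of the platter, with nothing disturbed. I go in above the gap behind the peg, then down.

Call:
servo_tool(series=[{"claw": 1, "travel": [-15, -19, 0], "twist": 0}, {"claw": 1, "travel": [-15, -20, 0], "twist": 0}, {"claw": 1, "travel": [0, 0, 20], "twist": 0}, {"claw": 1, "travel": [0, 0, 30], "twist": 0}, {"claw": 1, "travel": [0, 0, 20], "twist": 0}])

```text
clock: 2.2
ee_pos: [0.4748, -0.0939, 0.1271]
ee_rot: [2.512, -1.884, -0.002]
ft_force: [-0.5, 0.3, -0.9]
opening: 0.0002
```

```bash
python3 - <<'E'
from h import *
grab('scene','s2');grab('top','t2')
t=polar(-126,.152);s=robot.read_state();print(s['clock'],s['ee_pos'],delta([*t,.056]))
f=load('s2');print(w2px(f,[s['ee_pos'],[*t,.056],[*polar(-107.4,.148),.076]]))
im=cv2.imread('pics/s2.png')[150:310,190:400];cv2.imwrite('pics/c2.png',cv2.resize(im,None,fx=3,fy=3))
E
```

```text
2.3 [ 0.4728021  -0.09337464  0.12590792] [ 1.76172101e-03 -3.58613409e+00  6.98870932e+01]
[[268.51471994 234.9457461 ]
 [270.84979456 256.58661467]
 [281.29174727 262.81135615]]
```

View pics/c2.png

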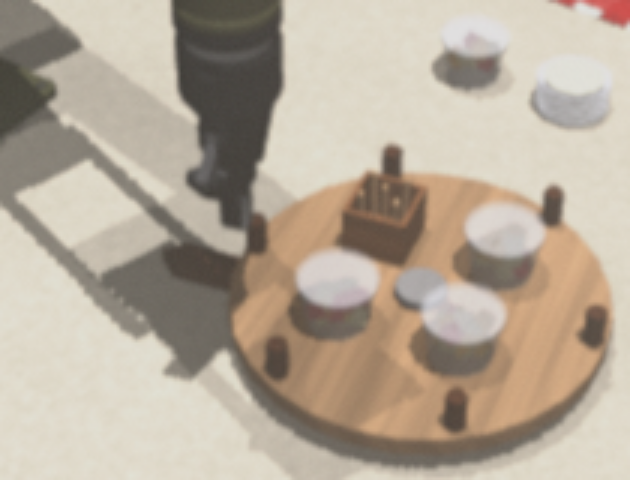

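The crop shows the fingertips ending near crop (235,226), but the TCP projects to (235,255). I look closer before going lower.

```bash
python3 - <<'E'
from h import *
f=load('s2');s=robot.read_state()
im=cv2.imread('pics/s2.png').copy()
c=im[170:270,230:310];c=cv2.convertScaleAbs(c,alpha=2.2,beta=20);c=cv2.resize(c,None,fx=6,fy=6,interpolation=cv2.INTER_CUBIC)
p=s['ee_pos']
for dz,col in((0,(0,0,255)),(.02,(0,255,0)),(.04,(255,0,0))):
    q=(w2px(f,[p+[0,0,dz]])[0]-[230,170])*6+3;cv2.circle(c,tuple(int(v) for v in q),4,col,-1)
cv2.imwrite('pics/c2b.png',c);print(robot.read_state()['ee_pos'],s['joint_positions'])
E
```

```text
[ 0.4728021  -0.09337464  0.12590792] [-2.82218436e-01  2.54600624e-01  1.79251880e+00 -5.87085782e-04
  1.10160942e+00  1.00566729e+00]
```

View pics/c2b.png

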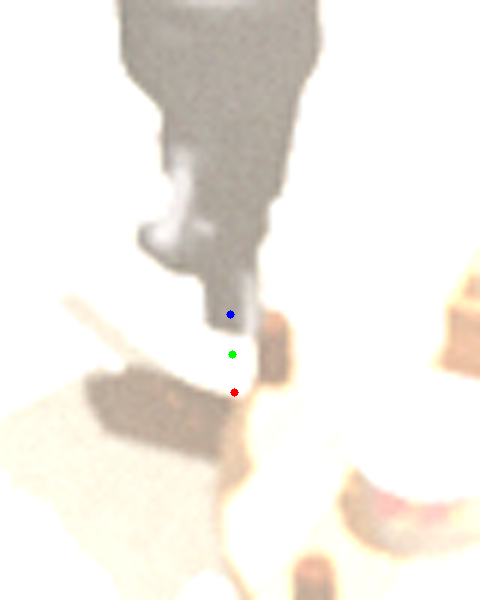

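View pics/t2.png

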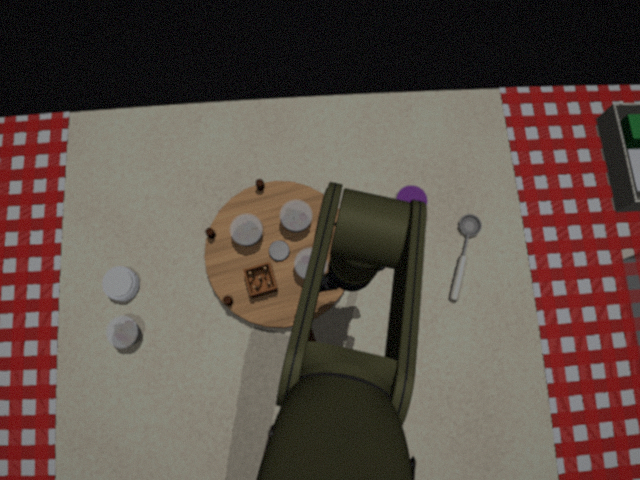

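```bash
python3 - <<'E'
from h import *
f=load('s1');print(w2px(f,[[.4491,-.1294,.1984],[.4491,-.1294,.2284]]))
f=load('s0');print(w2px(f,[[.1614,-.5512,.198]]))
grab('scene','s3');f=load('s3');s=robot.read_state();print(s['ee_pos'],s['clock'],s['ft_force'],w2px(f,[s['ee_pos']]))
out=[]
for n,(u,v) in(('s1',(245,200)),('s3',(267,228)),('s0',(8,222))):
    im=cv2.imread(f'pics/{n}.png');im=cv2.copyMakeBorder(im,50,50,50,50,cv2.BORDER_CONSTANT);c=im[v:v+100,u:u+80]
    out.append(cv2.resize(cv2.convertScaleAbs(c,alpha=2),None,fx=3.3,fy=5,interpolation=cv2.INTER_CUBIC))
cv2.imwrite('pics/c3.png',np.hstack(out))
E
```

```text
[[248.90756635 215.70215495]
 [248.08261431 205.2545759 ]]
[[  2.20353228 275.1470863 ]]
[ 0.47431679 -0.09366949  0.12747855] 2.35 [0.18236366 0.57084716 0.36592784] [[268.93368637 234.77117975]]
```

View pics/c3.png

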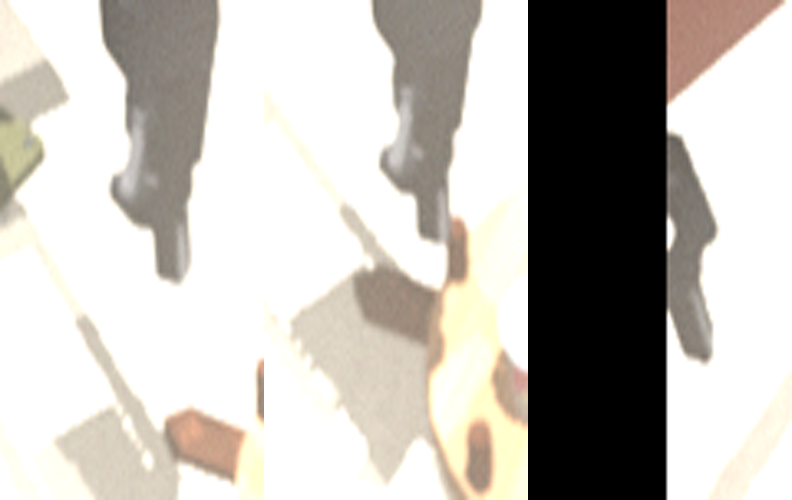

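```bash
python3 - <<'E'
from h import *
f=load('t2');p=np.array([.473,-.0935,.1265]);print(w2px(f,[p,p+[0,0,.03]]))
im=cv2.imread('pics/t2.png');c=im[240:340,280:400];cv2.imwrite('pics/c4.png',cv2.resize(cv2.convertScaleAbs(c,alpha=3),None,fx=6,fy=6,interpolation=cv2.INTER_CUBIC))
E
```

```text
[[343.95160783 284.29921162]
 [345.12571831 281.72900954]]
```

View pics/c4.png

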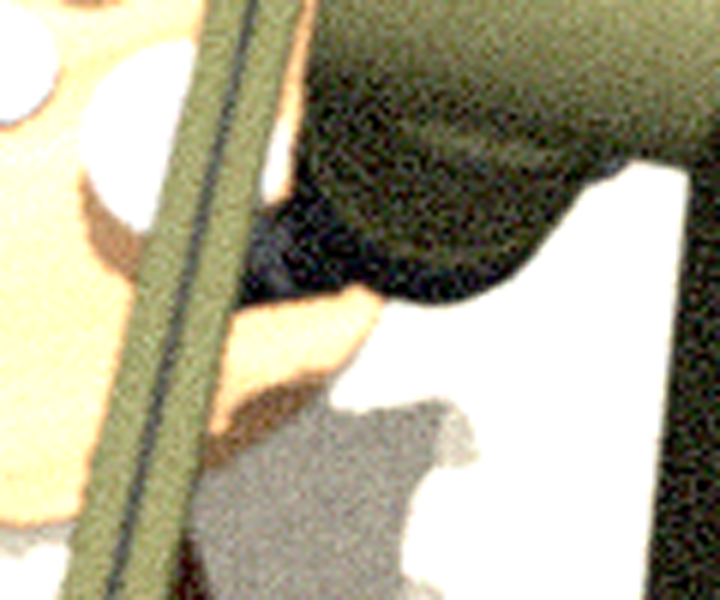

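```bash
python3 - <<'E'
from h import *
out=[]
for n,(u,v),col in(('s1',(249,206),0),('s3',(269,228),0)):
    im=cv2.imread(f'pics/{n}.png');c=im[v-35:v+35,u-30:u+30].astype(float)
    c=np.clip((c-60)*2,0,255).astype(np.uint8)
    out.append(cv2.resize(c,None,fx=6.5,fy=6.5,interpolation=cv2.INTER_CUBIC))
cv2.imwrite('pics/c5.png',np.hstack(out))
E
```

```text
(no output)
```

View pics/c5.png

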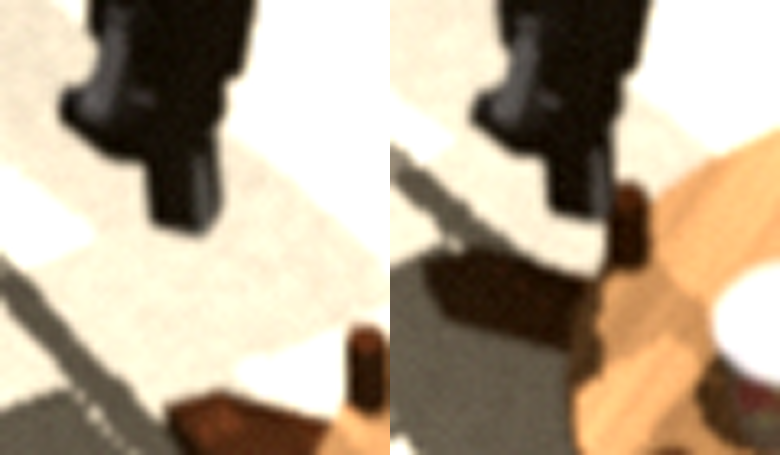

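The tip images about 9 px above where the reported TCP projects. That means either a higher tip (about 28 mm) or an offset away from the camera. Going down to a TCP height of 0.058 is safe in both cases, so I go down and look again.

Call:
servo_tool(series=[{"claw": 1, "travel": [0, -3, 20], "twist": 0}, {"claw": 1, "travel": [0, 0, 20], "twist": 0}, {"claw": 1, "travel": [0, 0, 20], "twist": 0}, {"claw": 1, "travel": [0, 0, 9], "twist": 0}, {"claw": 1, "travel": [0, 0, 0], "twist": 0}])

```text
clock: 2.85
ee_pos: [0.4788, -0.0926, 0.0595]
ee_rot: [2.513, -1.884, -0.001]
ft_force: [-0.4, 0.0, 0.2]
opening: 0.0001
```

```bash
python3 - <<'E'
from h import *
f=grab('scene','s4');f=load('s4');grab('top','t4');s=robot.read_state();p=s['ee_pos'];print(s['clock'],p,s['ft_force'])
print(w2px(f,[p,p+[0,0,.028],p+[-.015,.022,0]]))
im=cv2.imread('pics/s4.png')
c=cv2.resize(cv2.convertScaleAbs(im[170:300,220:360],alpha=1.4),None,fx=4.5,fy=4.5,interpolation=cv2.INTER_CUBIC)
q=(w2px(f,[p])[0]-[220,170])*4.5+2;cv2.circle(c,tuple(int(v) for v in q),3,(0,0,255),-1)
cv2.imwrite('pics/c6.png',c)
E
```

```text
2.95 [ 0.47998463 -0.09266387  0.06060378] [-0.29804217  0.68592971  0.04059706]
[[272.09597248 256.02714964]
 [271.70730896 247.59220737]
 [272.61349259 248.31661612]]
```

View pics/c6.png

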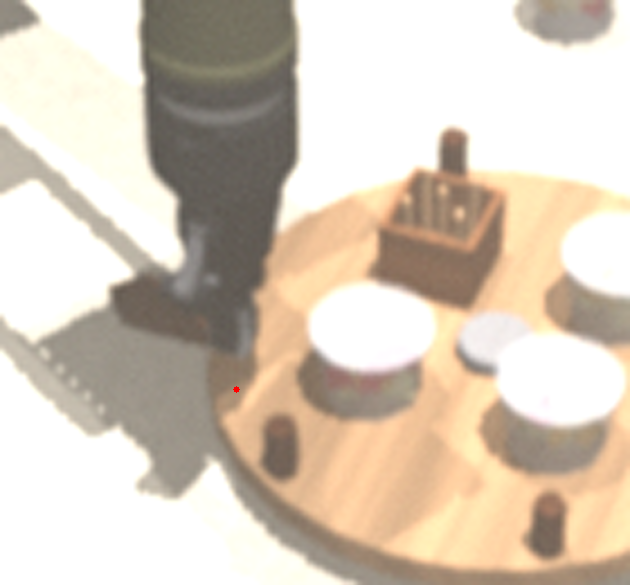

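View pics/t4.png

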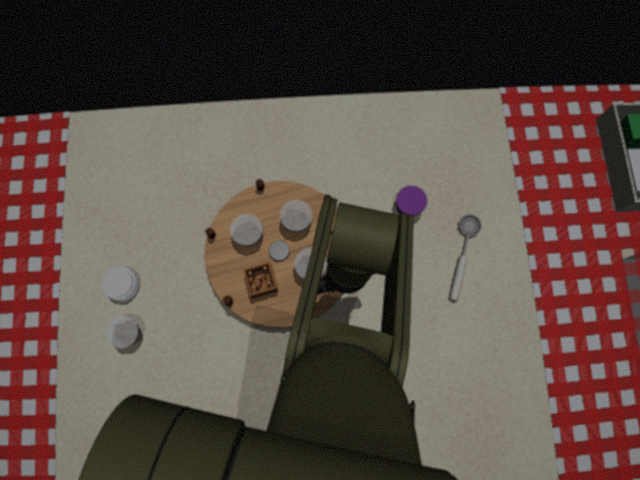

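```bash
python3 - <<'E'
from h import *
im=cv2.imread('pics/s4.png');a=cv2.resize(cv2.convertScaleAbs(im[225:285,245:305],alpha=2),None,fx=6.5,fy=6.5,interpolation=cv2.INTER_CUBIC)
im=cv2.imread('pics/t4.png');b=cv2.resize(cv2.convertScaleAbs(im[255:315,300:360],alpha=3.5),None,fx=6.5,fy=6.5,interpolation=cv2.INTER_CUBIC)
cv2.imwrite('pics/c7.png',np.hstack([a,b]))
f=load('t4');p=np.array([.4794,-.0926,.06]);print(w2px(f,[p,p+[0,0,.028],p+[-.015,.022,0]]))
print(w2px(load('s4'),[p]))
E
```

```text
[[340.90166027 286.42323247]
 [341.84664632 284.23644835]
 [330.68537734 294.35838048]]
[[271.92504603 256.09273004]]
```

View pics/c7.png

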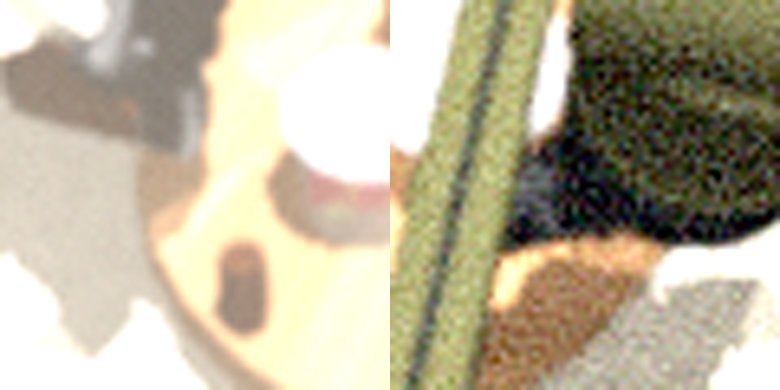

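The top view rules out a sideways offset: the finger would have to show at (331,294), and only wood and shadow are there. So the drawn tip looks about 28 mm higher than the reported TCP. I'll lower in small steps and watch the force before pushing.

Call:
servo_tool(series=[{"claw": 1, "travel": [0, 0, 4], "twist": 0}, {"claw": 1, "travel": [0, 0, 4], "twist": 0}, {"claw": 1, "travel": [0, 0, 4], "twist": 0}, {"claw": 1, "travel": [0, 0, 2], "twist": 0}, {"claw": 1, "travel": [0, 0, 0], "twist": 0}])

```text
clock: 3.45
ee_pos: [0.4788, -0.0919, 0.0452]
ee_rot: [2.514, -1.883, -0.001]
ft_force: [0.1, 0.5, 0.2]
opening: 0.0002
```

Call:
servo_tool(series=[{"claw": 1, "travel": [0, 0, 2], "twist": 0}, {"claw": 1, "travel": [0, 0, 0], "twist": 0}, {"claw": 1, "travel": [0, 0, 0], "twist": 0}, {"claw": 1, "travel": [0, 0, 0], "twist": 0}, {"claw": 1, "travel": [0, 0, 0], "twist": 0}])

```text
clock: 3.95
ee_pos: [0.4792, -0.0921, 0.0437]
ee_rot: [-2.514, 1.884, -0.0]
ft_force: [-0.2, -0.5, 0.8]
opening: 0.0002
```

```bash
python3 - <<'E'
from h import *
f=grab('scene','s5');f=load('s5');s=robot.read_state();p=s['ee_pos'];print(s['clock'],p,s['ft_force'])
im=cv2.imread('pics/s5.png')
c=cv2.resize(cv2.convertScaleAbs(im[220:290,240:310],alpha=1.6),None,fx=8,fy=8,interpolation=cv2.INTER_CUBIC)
q=(w2px(f,[p])[0]-[240,220])*8+4;cv2.circle(c,tuple(int(v) for v in q),3,(0,0,255),-1)
cv2.imwrite('pics/c8.png',c)
E
```

```text
4.0 [ 0.47922879 -0.09211035  0.04368654] [-0.34620401  0.27375531  0.28127581]
```

View pics/c8.png

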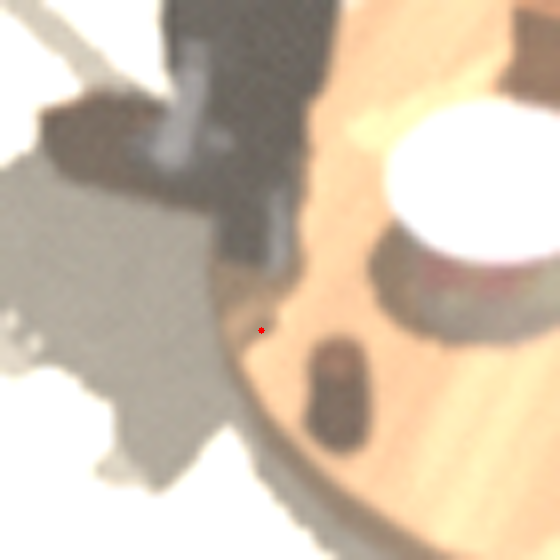

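Call:
servo_tool(series=[{"claw": 1, "travel": [0, 0, 2], "twist": 0}, {"claw": 1, "travel": [0, 0, 0], "twist": 0}, {"claw": 1, "travel": [0, 0, 2], "twist": 0}, {"claw": 1, "travel": [0, 0, 0], "twist": 0}, {"claw": 1, "travel": [0, 0, 0], "twist": 0}])

```text
clock: 4.5
ee_pos: [0.4791, -0.0921, 0.0395]
ee_rot: [2.514, -1.884, -0.0]
ft_force: [0.1, -0.1, -0.4]
opening: 0.0003
```

Call:
servo_tool(series=[{"claw": 1, "travel": [0, 0, 1], "twist": 0}, {"claw": 1, "travel": [0, 0, 0], "twist": 0}, {"claw": 1, "travel": [0, 0, 0], "twist": 0}, {"claw": 1, "travel": [0, 0, 0], "twist": 0}, {"claw": 1, "travel": [0, 0, 0], "twist": 0}])

```text
clock: 5.0
ee_pos: [0.4792, -0.0921, 0.0386]
ee_rot: [-2.514, 1.884, -0.0]
ft_force: [-1.1, -0.2, 0.5]
opening: 0.0001
```

Call:
servo_tool(series=[{"claw": 1, "travel": [0, 0, 1], "twist": 0}, {"claw": 1, "travel": [0, 0, 0], "twist": 0}, {"claw": 1, "travel": [0, 0, 1], "twist": 0}, {"claw": 1, "travel": [0, 0, 0], "twist": 0}, {"claw": 1, "travel": [0, 0, 0], "twist": 0}])

```text
clock: 5.5
ee_pos: [0.4791, -0.0921, 0.0366]
ee_rot: [2.514, -1.884, -0.0]
ft_force: [-0.3, -0.9, -0.0]
opening: -0.0002
```

Call:
servo_tool(series=[{"claw": 1, "travel": [0, 0, 1], "twist": 0}, {"claw": 1, "travel": [0, 0, 0], "twist": 0}, {"claw": 1, "travel": [0, 0, 0], "twist": 0}, {"claw": 1, "travel": [0, 0, 0], "twist": 0}, {"claw": 1, "travel": [0, 0, 0], "twist": 0}])

```text
clock: 6.0
ee_pos: [0.4792, -0.0921, 0.0356]
ee_rot: [2.514, -1.884, -0.0]
ft_force: [-0.2, 0.0, 0.1]
opening: -0.0004
```

There is no contact at a reported 0.0356 m, which is below the platter's top face, so the real tip is indeed about 26 mm higher than reported (about 0.062 m, between platter and peg top). I work out the arc steps.

```bash
python3 - <<'E'
from h import *
s=robot.read_state();print(s['ee_pos'])
R=Ro.from_rotvec(s['ee_rot']).as_matrix()
prev=s['ee_pos'][:2]
for a in range(-115,-55,10):
    t=polar(a,.152);d=R[:2,:2].T@(t-prev)*1000;print(a,t.round(3),d.round(1),(d/5).round(1));prev=t
E
```

```text
[ 0.47915953 -0.09208714  0.03561631]
-115 [ 0.501 -0.107] [ 20.5 -16.6] [ 4.1 -3.3]
-105 [ 0.526 -0.116] [ 15.7 -21.3] [ 3.1 -4.3]
-95 [ 0.552 -0.121] [ 11.7 -23.7] [ 2.3 -4.7]
-85 [ 0.578 -0.121] [  7.4 -25.4] [ 1.5 -5.1]
-75 [ 0.604 -0.116] [  2.9 -26.3] [ 0.6 -5.3]
-65 [ 0.629 -0.107] [ -1.7 -26.4] [-0.3 -5.3]
```

Call:
servo_tool(series=[{"claw": 1, "travel": [2, -1, 2], "twist": 0}, {"claw": 1, "travel": [4, -3, 2], "twist": 0}, {"claw": 1, "travel": [4, -3, 1], "twist": 0}, {"claw": 1, "travel": [4, -3, 0], "twist": 0}, {"claw": 1, "travel": [0, 0, 0], "twist": 0}])

```text
clock: 6.5
ee_pos: [0.4939, -0.1034, 0.0306]
ee_rot: [-2.514, 1.884, -0.002]
ft_force: [0.4, -0.1, -0.5]
opening: -0.0
```

Call:
servo_tool(series=[{"claw": 1, "travel": [4, -4, 0], "twist": 0}, {"claw": 1, "travel": [4, -4, 0], "twist": 0}, {"claw": 1, "travel": [3, -4, 0], "twist": 0}, {"claw": 1, "travel": [3, -4, 0], "twist": 0}, {"claw": 1, "travel": [3, -4, 0], "twist": 0}])

```text
clock: 7.0
ee_pos: [0.5168, -0.1134, 0.0305]
ee_rot: [2.514, -1.883, -0.001]
ft_force: [-0.9, -0.9, 0.1]
opening: 0.0004
```

```bash
cat > chk.py <<'E'
from h import *
import sys
n=sys.argv[1]
grab('scene',n);f=load(n);s=robot.read_state();p=s['ee_pos'];d=p[:2]-C;print(s['clock'],p,s['ft_force'],'finger r,ang',np.hypot(*d),np.degrees(np.arctan2(d[1],d[0])))
im=cv2.imread(f'pics/{n}.png');q=w2px(f,[[*polar(-166.8,.238),.012]])[0];cv2.circle(im,tuple(int(round(v)) for v in q),1,(0,0,255),-1)
c=cv2.resize(cv2.convertScaleAbs(im[180:310,220:410],alpha=1.4),None,fx=4,fy=4,interpolation=cv2.INTER_CUBIC)
cv2.imwrite(f'pics/c_{n}.png',c)
E
python3 chk.py s6
```

```text
7.05 [ 0.51827562 -0.11397106  0.03068003] [ 1.15052984 -0.26636168  0.80577464] finger r,ang 0.15205998126679557 -107.93474610250875
```

View pics/c_s6.png

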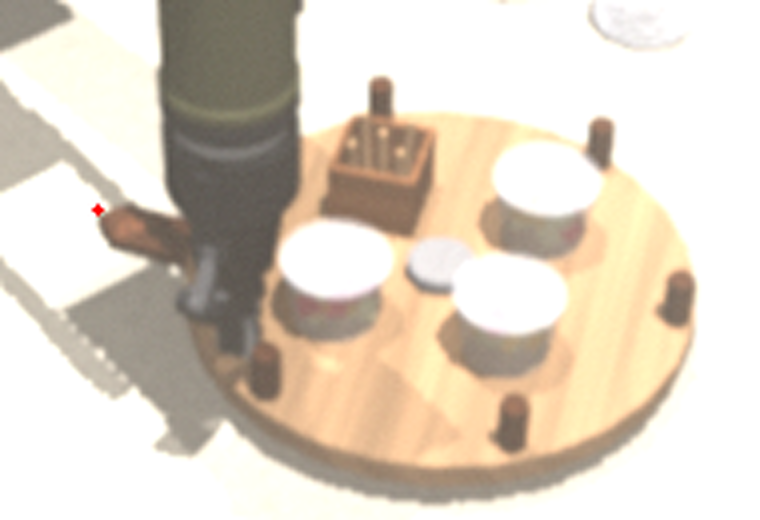

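The peg has moved from crop (245,331) to about (264,350), so contact is made. The tongue tip, however, shows about 4 px below its projection, so I check the scene camera against the top camera with fixed features.

```bash
python3 - <<'E'
from h import *
f=load('s0')
names=['hub']+['peg%d'%a for a in(12.8,-47.6,-107.4,-166.5,133.2,72.6)]+['tip']
P=[[*C,.052]]+[[*polar(a,.148),.076] for a in(12.8,-47.6,-107.4,-166.5,133.2,72.6)]+[[*polar(-166.8,.238),.012]]
q=w2px(f,P)
for n,v in zip(names,q):print(n,v.round(1))
im=cv2.imread('pics/s0.png')
c=cv2.resize(cv2.convertScaleAbs(im[180:310,230:410],alpha=1.4),None,fx=4,fy=4,interpolation=cv2.INTER_CUBIC)
for v in q: cv2.circle(c,tuple(int(round(a)) for a in (v-[230,180])*4+2),2,(0,0,255),-1)
cv2.imwrite('pics/c9.png',c)
print(f['intrinsics'],f['dist_coeffs'],load('t0')['dist_coeffs'],load('t0')['intrinsics'])
E
```

```text
hub [329.8 243.6]
peg12 [388.4 252.5]
peg-47 [341.  280.5]
peg-107 [281.3 262.8]
peg-166 [274.5 221.8]
peg133 [320.  198.7]
peg72 [374.4 212.6]
tip [243.9 231.5]
[[580.68412174   0.         313.28776295]
 [  0.         580.68412174 243.02103637]
 [  0.           0.           1.        ]] [-0.02385556  0.          0.          0.          0.        ] [-0.09832607  0.          0.          0.          0.        ] [[525.09961437   0.         305.61048002]
 [  0.         525.09961437 244.52243677]
 [  0.           0.           1.        ]]
```

View pics/c9.png

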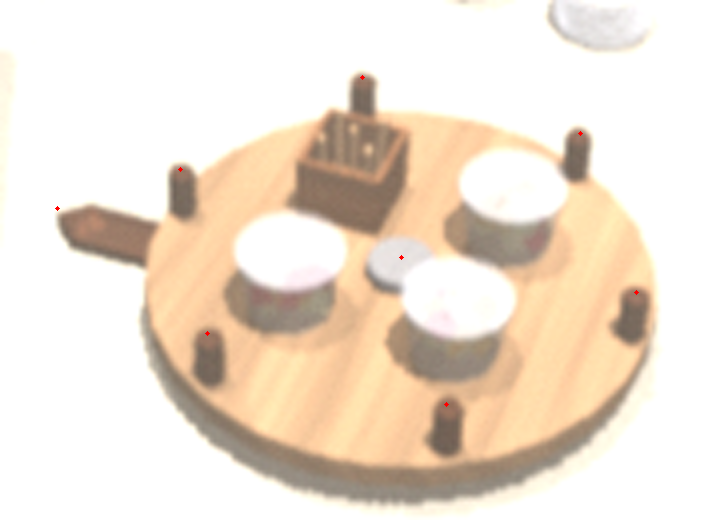

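```bash
python3 - <<'E'
from h import *
f=load('s0');im=cv2.imread('pics/s0.png')
c=cv2.resize(cv2.convertScaleAbs(im[215:265,235:285],alpha=1.5),None,fx=11,fy=11,interpolation=cv2.INTER_CUBIC)
g=load('t0');it=cv2.imread('pics/t0.png');e=cv2.resize(cv2.convertScaleAbs(it[320:370,285:335],alpha=1.9),None,fx=11,fy=11,interpolation=cv2.INTER_CUBIC)
L=lambda a,r,off,z:[*(polar(a,r)+off*np.array([-np.sin(np.radians(a)),np.cos(np.radians(a))])),z]
pts=[L(-166.8,r,o,z) for z in(.012,0) for r,o in((.238,0),(.22,.018),(.22,-.018),(.17,.018),(.17,-.018))]
for ff,cc,o in((f,c,[235,215]),(g,e,[285,320])):
    for i,v in enumerate(w2px(ff,pts)): cv2.circle(cc,tuple(int(round(a)) for a in (v-o)*11+5),3,(0,0,255) if i<5 else (255,0,0),-1)
cv2.imwrite('pics/c10.png',np.hstack([c,e])[:, :1100]); cv2.imwrite('pics/c10.png',cv2.resize(np.hstack([c,e]),(800,400)))
E
```

```text
(no output)
```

View pics/c10.png

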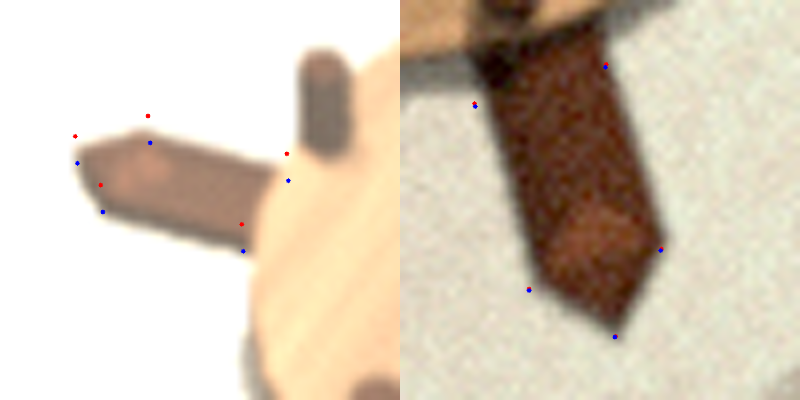

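The tongue outline agrees in both views to within about 2 px, so the front is at about −166.8°. I keep pushing and take the platter angle from the peg tops.

```bash
cat > ang.py <<'E'
from h import *
import sys
f=load(sys.argv[1])
for a in sys.argv[2:]:
    u,v=map(float,a.split(','))
    # crop coords of c_*: offset 220,180 scale 4
    w=px2w(f,[[(u-1.5)/4+220,(v-1.5)/4+180]],.076)[0,:2]-C;print(np.hypot(*w).round(4),np.degrees(np.arctan2(w[1],w[0])).round(1))
E
python3 ang.py s6 264,349 381,82 600,123 514,400 679,276
python3 - <<'E'
from h import *
s=robot.read_state();R=Ro.from_rotvec(s['ee_rot']).as_matrix();prev=s['ee_pos'][:2]
for a in(-98,-88,-78,-68,-58):
    t=polar(a,.152);d=R[:2,:2].T@(t-prev)*1000;print(a,t.round(3),(d/5).round(1));prev=t
E
```

```text
0.1488 -100.9
0.1448 138.9
0.145 78.2
0.1484 -41.2
0.1471 18.1
-98 [ 0.544 -0.12 ] [ 2.6 -4.6]
-88 [ 0.57  -0.121] [ 1.8 -5. ]
-78 [ 0.597 -0.118] [ 0.9 -5.2]
-68 [ 0.622 -0.11 ] [-0.1 -5.3]
-58 [ 0.646 -0.098] [-1.  -5.2]
```

The platter has turned about +6°, with the finger 6.6° behind the peg. About 39° remain, so I push on along the arc.

Call:
servo_tool(series=[{"claw": 1, "travel": [3, -4, 0], "twist": 0}, {"claw": 1, "travel": [3, -4, 0], "twist": 0}, {"claw": 1, "travel": [2.5, -5, 0], "twist": 0}, {"claw": 1, "travel": [2.5, -5, 0], "twist": 0}, {"claw": 1, "travel": [2, -5, 0], "twist": 0}])

```text
clock: 7.55
ee_pos: [0.5429, -0.1196, 0.0306]
ee_rot: [2.514, -1.884, 0.0]
ft_force: [-1.2, 0.2, -1.2]
opening: 0.0002
```

Call:
servo_tool(series=[{"claw": 1, "travel": [2, -5, 0], "twist": 0}, {"claw": 1, "travel": [2, -5, 0], "twist": 0}, {"claw": 1, "travel": [2, -5, 0], "twist": 0}, {"claw": 1, "travel": [1.5, -5, 0], "twist": 0}, {"claw": 1, "travel": [1.5, -5, 0], "twist": 0}])

```text
clock: 8.05
ee_pos: [0.5693, -0.121, 0.0306]
ee_rot: [2.514, -1.884, -0.0]
ft_force: [-0.4, 0.2, -0.9]
opening: 0.0
```

```bash
python3 chk.py s7
```

```text
8.1 [ 0.57072097 -0.12124558  0.03072747] [ 1.24087072  0.07265264 -0.25835394] finger r,ang 0.15204951130874897 -87.88140638782812
```

View pics/c_s7.png

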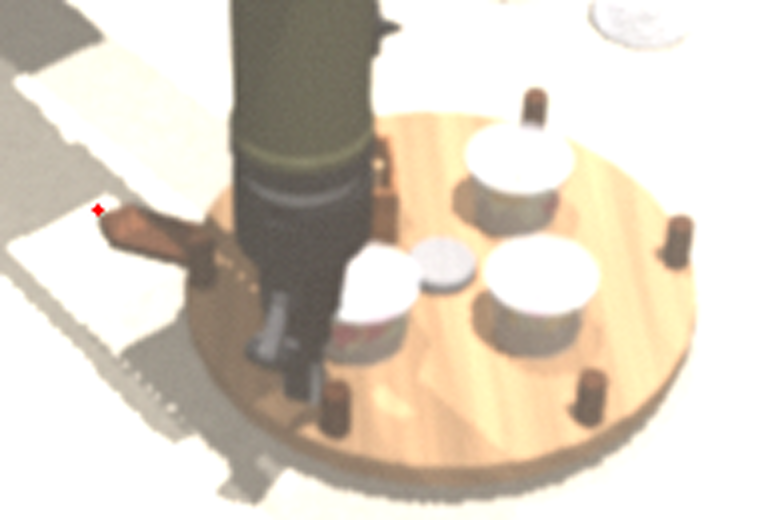

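```bash
python3 ang.py s7 335,387 592,376 679,222 535,93 202,234
```

```text
0.1492 -81.3
0.1495 -22.0
0.1462 37.0
0.1453 98.1
0.1465 -142.7
```

Call:
servo_tool(series=[{"claw": 1, "travel": [1, -5, 0], "twist": 0}, {"claw": 1, "travel": [1, -5, 0], "twist": 0}, {"claw": 1, "travel": [1, -5, 0], "twist": 0}, {"claw": 1, "travel": [0.5, -5, 0], "twist": 0}, {"claw": 1, "travel": [0.5, -4, 0], "twist": 0}])

```text
clock: 8.6
ee_pos: [0.5936, -0.118, 0.0306]
ee_rot: [-2.514, 1.884, -0.0]
ft_force: [-0.2, 0.7, 0.0]
opening: 0.0002
```

```bash
python3 chk.py s8
```

```text
8.65 [ 0.59456003 -0.1180548   0.03068762] [ 0.74728148 -0.28483637 -0.64764412] finger r,ang 0.15164393376650176 -78.79785473010348
```

View pics/c_s8.png

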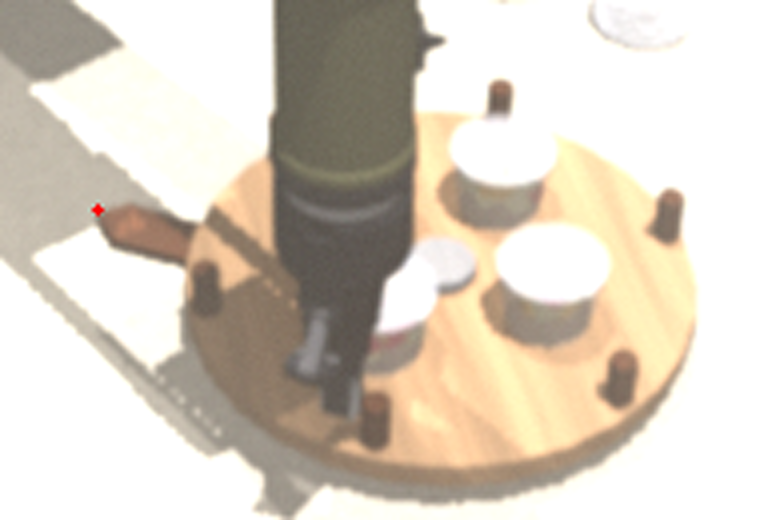

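```bash
python3 ang.py s8 376,398 623,356 670,195 500,85 205,266
```

```text
0.1487 -71.7
0.1488 -12.4
0.1464 46.8
0.1444 107.5
0.1475 -131.7
```

The platter is at +35.0° and needs +45°, so about 10° (26 mm) more, slowing at the end.

Call:
servo_tool(series=[{"claw": 1, "travel": [0.5, -5, 0], "twist": 0}, {"claw": 1, "travel": [0, -5, 0], "twist": 0}, {"claw": 1, "travel": [0, -5, 0], "twist": 0}, {"claw": 1, "travel": [0, -4, 0], "twist": 0}, {"claw": 1, "travel": [0, -3, 0], "twist": 0}])

```text
clock: 9.15
ee_pos: [0.6148, -0.1123, 0.0306]
ee_rot: [-2.514, 1.883, -0.0]
ft_force: [-0.7, -1.0, 0.3]
opening: 0.0001
```

Call:
servo_tool(series=[{"claw": 1, "travel": [0, -2, 0], "twist": 0}, {"claw": 1, "travel": [0, -1, 0], "twist": 0}, {"claw": 1, "travel": [0, 0, 0], "twist": 0}, {"claw": 1, "travel": [0, 0, 0], "twist": 0}, {"claw": 1, "travel": [0, 0, 0], "twist": 0}])

```text
clock: 9.65
ee_pos: [0.6175, -0.1118, 0.0308]
ee_rot: [-2.514, 1.884, -0.001]
ft_force: [-0.2, 0.6, -0.2]
opening: 0.0
```

```bash
python3 chk.py s9
```

```text
9.7 [ 0.61743963 -0.11178007  0.03076769] [-0.23073049 -1.48993324  0.04646663] finger r,ang 0.15178935313636838 -69.82934326027159
```

View pics/c_s9.png

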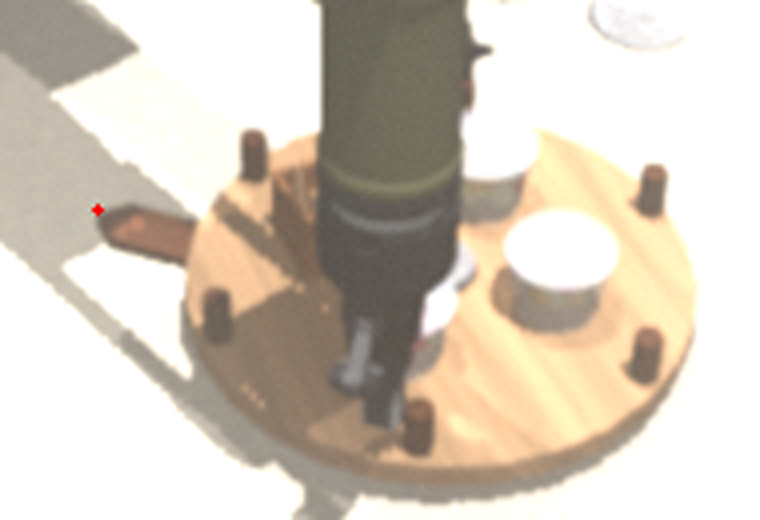

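The peg pushed is now at crop (418,405) and the caddy is behind the arm near the tongue. I back off from the peg, rise and clear the view.

```bash
python3 ang.py s9 418,406 647,334 653,172 253,135 217,294
```

```text
0.1498 -62.4
0.1482 -3.2
0.1445 55.9
0.146 178.5
0.1475 -121.8
```

Call:
servo_tool(series=[{"claw": 1, "travel": [0, 3, 0], "twist": 0}, {"claw": 1, "travel": [2, 5, 0], "twist": 0}, {"claw": 1, "travel": [3, 5, 0], "twist": 0}, {"claw": 1, "travel": [0, 0, -15], "twist": 0}, {"claw": 1, "travel": [0, 0, -30], "twist": 0}])

```text
clock: 10.2
ee_pos: [0.6031, -0.12, 0.0735]
ee_rot: [2.512, -1.883, -0.009]
ft_force: [0.7, -0.2, 0.8]
opening: 0.0002
```

Call:
servo_tool(series=[{"claw": 1, "travel": [0, 0, -40], "twist": 0}, {"claw": 1, "travel": [0, 0, -40], "twist": 0}, {"claw": 1, "travel": [0, 0, -40], "twist": 0}, {"claw": 1, "travel": [20, 20, 0], "twist": 0}, {"claw": 1, "travel": [25, 25, 0], "twist": 0}])

```text
clock: 10.7
ee_pos: [0.5767, -0.1761, 0.1979]
ee_rot: [-2.515, 1.88, -0.007]
ft_force: [0.3, -0.3, -0.6]
opening: -0.0001
```

Call:
servo_tool(series=[{"claw": 1, "travel": [28, 23, 0], "twist": 0}, {"claw": 1, "travel": [28, 23, 0], "twist": 0}, {"claw": 1, "travel": [28, 23, 0], "twist": 0}, {"claw": 1, "travel": [28, 23, 0], "twist": 0}, {"claw": 1, "travel": [28, 23, 0], "twist": 0}])

```text
clock: 11.2
ee_pos: [0.5031, -0.344, 0.1956]
ee_rot: [2.514, -1.884, -0.0]
ft_force: [0.4, 0.2, 0.8]
opening: -0.0002
```

Call:
servo_tool(series=[{"claw": 1, "travel": [28, 23, 0], "twist": 0}, {"claw": 1, "travel": [28, 23, 0], "twist": 0}, {"claw": 1, "travel": [28, 23, 0], "twist": 0}, {"claw": 1, "travel": [20, 15, 0], "twist": 0}, {"claw": 1, "travel": [0, 0, 0], "twist": 0}])

```text
clock: 11.7
ee_pos: [0.4509, -0.4696, 0.1952]
ee_rot: [2.509, -1.888, 0.001]
ft_force: [0.7, 0.9, -0.2]
opening: 0.0
```

```bash
python3 chk.py s10; python3 - <<'E'
from h import *
grab('top','t10');im=cv2.imread('pics/t10.png')
c=im[170:370,195:365]; cv2.imwrite('pics/c_t10.png',cv2.resize(cv2.convertScaleAbs(c,alpha=1.5),None,fx=3,fy=3,interpolation=cv2.INTER_CUBIC))
E
```

```text
11.75 [ 0.45171161 -0.46742445  0.19520701] [0.23378531 0.18897482 0.21214696] finger r,ang 0.5108668090968912 -102.82376473605694
```

View pics/c_t10.png

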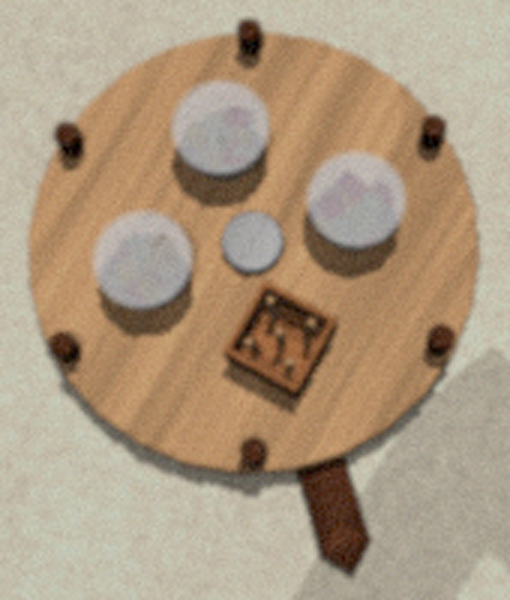

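View pics/s10.png

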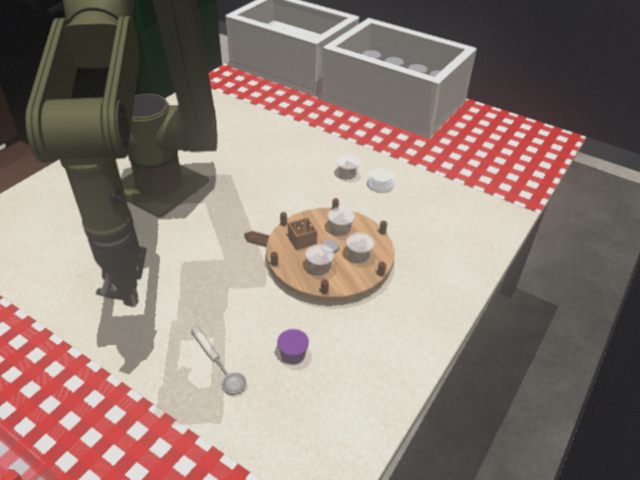

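Everything stands. The caddy's rim corners are at crop (267,288), (337,320), (298,393) and (226,350), and the tongue tip is at (350,575). I measure the sideways error.

```bash
python3 - <<'E'
from h import *
f=load('t10');o=lambda a:np.array(a,float)/3+[195,170]-[1/3,1/3]
A=lambda d:np.degrees(np.arctan2(d[...,1],d[...,0]))
tip=px2w(f,o([(350,574)]),.012)[0,:2]
# tongue axis from shoulders/edges too
cad=px2w(f,o([(267,288),(337,320),(298,393),(226,350)]),.086)[:,:2].mean(0)-C
cups=px2w(f,o([(220,129),(357,200),(143,260)]),.088)[:,:2]-C
pegs=px2w(f,o([(250,29),(433,128),(441,337),(254,450),(64,346),(68,133)]),.076)[:,:2]-C
u=(tip-C)/np.linalg.norm(tip-C)
print('tip',A(tip-C),'cad',np.hypot(*cad),A(cad),'side mm',1000*(u[0]*cad[1]-u[1]*cad[0]),'ahead',1000*u@cad)
print('cups',np.hypot(*cups.T),A(cups));print('pegs',np.hypot(*pegs.T),A(pegs))
E
```

```text
tip -166.76366170376278 cad 0.07691413214027412 -166.6029688615419 side mm 0.2157145675034805 ahead 76.913829641469
cups [0.07364297 0.07530236 0.07456266] [ 13.24770226 -77.8152958  103.14913704]
pegs [0.14783778 0.14629473 0.14737857 0.1473244  0.1469767  0.14632445] [  -2.61171452  -62.64403657 -122.5304091   178.08516516  118.5542008
   57.32045581]
```

The caddy is within about 1 mm of the front line, and the cups are still at 74–75 mm. One more check that the stand is still and the bystanders haven't moved, then I hand in.

Call:
servo_tool(series=[{"claw": 1, "travel": [0, 0, 0], "twist": 0}, {"claw": 1, "travel": [0, 0, 0], "twist": 0}, {"claw": 1, "travel": [0, 0, 0], "twist": 0}, {"claw": 1, "travel": [0, 0, 0], "twist": 0}, {"claw": 1, "travel": [0, 0, 0], "twist": 0}])

```text
clock: 12.3
ee_pos: [0.4535, -0.4655, 0.1957]
ee_rot: [-2.515, 1.883, -0.0]
ft_force: [-0.0, -0.0, -0.9]
opening: 0.0002
```

```bash
python3 - <<'E'
from h import *
grab('top','t11');a,b,z=[cv2.GaussianBlur(cv2.imread(f'pics/{n}.png'),(5,5),0).astype(int) for n in('t10','t11','t0')]
print('stand diff',np.abs(a-b)[170:370,195:365].max(),'background',np.abs(a-b)[100:170,100:400].max())
print('bystanders vs start: left',np.abs(z-b)[255:360,95:150].max(),'spoon',np.abs(z-b)[205:310,440:490].max())
print(robot.sign_off())
E
```

```text
stand diff 6 background 7
bystanders vs start: left 12 spoon 13
the job is handed in; nothing more can be done
None
```

The picks box is at the front, lined up with the tongue, and I've handed the job in; no verdict was reported. I turned the stand about 45° anticlockwise by slowly pushing one rim peg with the shut fingertips, then backed off and lifted clear (12.4 s of the 72 s).

**Last checks**
- **Alignment:** the caddy is at −166.6° against −166.8° for the tongue tip. That is about 0.2 mm sideways and 77 mm from the axis.
- **Cups:** they still stand 74–75 mm from the axis, a quarter turn apart.
- **Stillness:** two top pictures about 0.6 s apart show no change on the stand beyond camera noise.
- **Bystanders:** the patches with the spare cup, lids and spoon look nearly unchanged from the start. The largest pixel difference was 13, against about 7 from noise.

**Disagreements**
- **Fingertip height:** the fingertips looked about 26–28 mm higher in the scene camera than the reported TCP. I went down in small steps watching the force and met no contact below the platter's height, so I pushed at a reported z of 0.031 m.
- **Tongue tip:** it showed about 2–4 px off its projection in the scene camera. The peg tops matched well, so I took the front direction from the top camera.

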